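Load the laser marker to its focus height

TASK

The marking laser has one fixed focus height, so load its plate with the four bearings: move each from the mat to the green riser that brings its top face to the same height as the others' (the tallest bearing on the lowest riser, the flattest on the highest), standing flat, upright and well centred on the riser, the same side up as it lies now. Set them down, do not drop them, and leave the gear and the hex nut on the mat where they are.

Things in the scene. Friction and masses are not known exactly. Their poses are not given: they have to be found in the camera images.
- wheel_bearing: Wheel bearing: thick steel ring with a black seal between its races, 60 mm outside, 32 mm bore, 34 mm high, about 0.4 kg. Waits on the 2 mm mat on the right, order mixed, neighbours about 25 mm clear all round, 35 mm along world x. Origin: centre of underside; z its axis, up.
- groove_bearing: Open ball bearing: flat steel ring with visible balls in a brass cage, 52 mm outside, 25 mm bore, 15 mm high, about 0.13 kg. Waits on the 2 mm mat on the right, order mixed, neighbours about 25 mm clear all round, 35 mm along world x. Origin: centre of underside; z its axis, up.
- flange_bearing: Flanged ball bearing: steel ring with visible balls, 44 mm outside, 20 mm bore, 24 mm high over all, with a thin round flange at the bottom, 66 mm across and 6 mm thick; grip the 44 mm ring above the flange. About 0.2 kg. Waits on the 2 mm mat on the right, order mixed, neighbours about 25 mm clear all round, 35 mm along world x. Origin: centre of underside; z its axis, up.
- ball_bushing: Linear ball bushing: slender steel sleeve standing on end, black inside, 32 mm outside, 20 mm bore, 42 mm high, about 0.1 kg. Waits on the 2 mm mat on the right, order mixed, neighbours about 25 mm clear all round, 35 mm along world x. Origin: centre of underside; z its axis, up.
- riser_18: Fixed green round riser on the marking plate, 18 mm high, base flange 76 mm across, 7 mm thick; body 64 mm; flat metal seat disc 68 mm on top. Alike but for height and base: the higher the riser, the wider its flange. Places on the plate mixed, centres 110 mm apart or more. Origin: centre of its underside, on the plate's top (30 mm above the bench); z up, seat 18 mm above the origin.
- riser_26: Fixed green round riser on the marking plate, 26 mm high, base flange 84 mm across, 7 mm thick; body 64 mm; flat metal seat disc 68 mm on top. Alike but for height and base: the higher the riser, the wider its flange. Places on the plate mixed, centres 110 mm apart or more. Origin: centre of its underside, on the plate's top (30 mm above the bench); z up, seat 26 mm above the origin.
- riser_36: Fixed green round riser on the marking plate, 36 mm high, base flange 92 mm across, 7 mm thick; body 64 mm; flat metal seat disc 68 mm on top. Alike but for height and base: the higher the riser, the wider its flange. Places on the plate mixed, centres 110 mm apart or more. Origin: centre of its underside, on the plate's top (30 mm above the bench); z up, seat 36 mm above the origin.
- riser_45: Fixed green round riser on the marking plate, 45 mm high, base flange 100 mm across, 7 mm thick; body 64 mm; flat metal seat disc 68 mm on top. Alike but for height and base: the higher the riser, the wider its flange. Places on the plate mixed, centres 110 mm apart or more. Origin: centre of its underside, on the plate's top (30 mm above the bench); z up, seat 45 mm above the origin.
- gear: Steel spur gear lying among the bearings, toothed, 54 mm across, 20 mm high; not to be moved. Origin: centre of its underside.
- nut: Large steel hex nut lying among the bearings, 46 mm across flats, 24 mm high; not to be moved. Origin: centre of its underside. (A black round rubber lens cap, 38 mm across and 30 mm high, also stands among the parts, with the same clearances.)
There are look-alikes about, which are no part of the job. What is shaped like the wheel_bearing but purple is not meant.

How it is judged:
At the end, for the whole second after the job is handed in: Each bearing stands on its riser (bushing on 18, wheel bearing on 26, flanged on 36, open ball bearing on 45, so all tops are 60 mm above the plate): axis within 10 mm of the riser's, underside within 3 mm of the seat, upright within 0.06 rad, at rest; gear and nut within 20 mm of where they lay (horizontal distance between wheel_bearing and riser_26 below 0.01 m and z of wheel_bearing in the frame of riser_26 between 0.023 and 0.029 m and angle between each of wheel_bearing, groove_bearing, flange_bearing, ball_bushing's own z axis and vertical below 0.06 rad and linear speed of each of wheel_bearing, groove_bearing, flange_bearing, ball_bushing below 0.02 m/s and horizontal distance between groove_bearing and riser_45 below 0.01 m and z of groove_bearing in the frame of riser_45 between 0.042 and 0.048 m and horizontal distance between flange_bearing and riser_36 below 0.01 m and z of flange_bearing in the frame of riser_36 between 0.033 and 0.039 m and horizontal distance between ball_bushing and riser_18 below 0.01 m and z of ball_bushing in the frame of riser_18 between 0.015 and 0.021 m and distance of each of gear, nut from where it was at the start of the episode below 0.02 m); the robot touches nothing.
It fails at once if a bearing is dropped or thrown (faster than 0.6 m/s out of the fingers) ((linear speed of wheel_bearing above 0.6 m/s and contact force between wheel_bearing and the fingers below 0.05 N) or (linear speed of groove_bearing above 0.6 m/s and contact force between groove_bearing and the fingers below 0.05 N) or (linear speed of flange_bearing above 0.6 m/s and contact force between flange_bearing and the fingers below 0.05 N) or (linear speed of ball_bushing above 0.6 m/s and contact force between ball_bushing and the fingers below 0.05 N)).
It fails at once if the gear or the hex nut is shifted more than 20 mm (distance of any of gear, nut from where it was at the start of the episode above 0.02 m).
It also fails if it takes over 112 s, if anything falls off the work surface, if the arm or the gripper's body presses on something with over 40 N, if the wrist force passes 120 N, or if a joint passes its speed limit or range.

ROBOT

A 7-joint arm with a two-finger parallel gripper is mounted at the origin on the work surface. World frame = base frame: x ahead of the robot, y to its left, z up, the work surface at z = 0. Lengths are in m, angles in rad, forces in N, time in s.
With the tool pointing down it reaches from about 0.4 to 0.875 m from the base axis. Payload 4.4 kg.
Tool frame: the origin (TCP) lies midway between the tips of the shut fingers; the grasp point (between the pads) lies 19 mm behind it; z points along the fingers, y is the line along which they close (so a half turn about z gives the same grasp; the last joint's range is limited). The gripper opens to 85 mm and grips with 20 to 120 N. Pads are 22 mm wide; open, the fingers measure 114 mm over their backs; the gripper's body (76 mm by 85 mm) begins 54 mm behind the grasp point. The pads swing forward as they close: fully open they stand 13 mm farther back than shut.
Start: joints at [1.09, 0.628, 0.038, 1.517, -0.027, 0.996, -0.02], TCP at [0.262, -0.595, 0.231] pointing down, gripper open.
Joint ranges: [-3.06, 3.06], [-0.37, 2.12], [-1.25, 1.32], [0.18, 2.47], [-1.1, 4.24], [0.23, 1.98], [-2.94, 2.94]. Speed limits (rad/s): [2.57, 2.57, 3.14, 3.14, 3.14, 3.14, 3.14].

INTERFACE

Orientations are given as a unit quaternion [x, y, z, w].
In Python, from plant import status, vision, job gives the robot as it stands.
- The arm moves only by the tool hand_motion, called by a JSON object that holds its "api" and its "payload". Schema: {"type":"object","properties":{"rows":{"type":"array","items":{"type":"object","properties":{"pos":{"type":"array","items":{"type":"number"},"minItems":3,"maxItems":3},"rz":{"type":"number"},"jaw":{"type":"number"}},"additionalProperties":false,"required":["jaw"]},"minItems":1,"maxItems":12},"grip_force":{"type":"number"},"only":{"type":"string"},"quiet":{"type":"boolean"},"lines":{"type":"string"}},"required":["rows"],"additionalProperties":false}. rows is a list of rows, 1 to 12 of them, each an object with the fields pos (a list: dx, dy, dz in shares of the most that a row can go, 1 being 50 mm), rz (a turn about the tool's z in fractions of the full range, 1 being pi rad), jaw (the finger opening in m); a field left out counts as zero (the opening has to be given); each row shifts and turns the commanded pose from where the row before left it, along the tool's axes as they then stand; what a row does not reach is not made up. A row lasts 1/10 s, in which the tool goes at most 0.05 m and 0.15 rad, less where a joint would pass 70% of its speed; a pose out of reach is approached as far as the arm can. The fingers move at their own pace and stop on an object; grip_force is the grip in N (left out, the last holds). Time passes only in rows, so rows that do not move let the fingers close. The tool returns the time, the measured TCP pose, the force, the opening and the grip force at its end. only (a regular expression) keeps the lines of the reply that match it, lines (a string "A,B") keeps lines A to B, and quiet returns only ok. Input that does not fit is refused with a message, and nothing moves.
- status.read_state(): the state, without advancing time (a new reading comes with each control period).
- vision.read_camera(name): name is "side" or "top"; returns a dict with "pixels" (400x640x3 uint8, blue, green, red), "intrinsics" (3x3 intrinsics, pixels), "k1" (the pictures are not rectified: a ray, as slopes to the right and down, at radius r is drawn at 1 + k1 r^2 times it, then the intrinsics apply), "R" (3x3) and "t" (3): a world point X has camera coordinates R X + t. Camera axes: x right, y down, z forward; pixel columns grow to the right and rows downward; lengths in m; the calibration is good to about 2 mm. A picture is of the moment at which its call begins. There is no depth.
- job.finish_job(): hands the job in; it is judged then, once.
The state is a dict: "t": time; "q": joint angles; "joint_velocities": joint speeds; "joint_torque": joint torques, N m; "eef_pos": TCP position; "orientation": TCP orientation; "wrist_force": force on the tool from outside, world axes, zero at the start; "ft_torque": the same for the moment, N m; "width": finger opening in m; "finger_force": force on a finger pad.
Only numpy, scipy, OpenCV 4.12 (cv2) and the standard library are available. Lean on these libraries where they do the work, as an engineer would, in place of code of your own. Each camera call takes 0.05 s, during which the arm holds its last target. There are 200 camera calls.

## Working session

There is one attempt and no reset: what is moved stays moved. The work goes in short steps, Python scripts to look and compute and a tool call to move; the robot and the scene stay as the last step left them, time stands still between calls to the robot, and variables do not carry over. Pictures are saved under pics/ and viewed, at most 14 in all, crops included, and the job is handed in when it is done.

```bash
ls; mkdir -p pics
```

Run:
```python
from plant import status, vision
import cv2
s=status.read_state(); print({k:s[k] for k in('t','eef_pos','orientation','width','wrist_force')})
for n in('top','side'):
    c=vision.read_camera(n); cv2.imwrite(f'pics/{n}0.png',c['pixels']); print(n,c['intrinsics'],c['k1'],c['R'],c['t'])
```

```text
pics
{'t': 0.0, 'eef_pos': array([ 0.26173882, -0.59429614,  0.23040756]), 'orientation': array([ 9.78569643e-01,  2.05914060e-01, -1.94877133e-04, -9.03163818e-04]), 'width': 0.085398026242061, 'wrist_force': array([ 0.35534774, -0.62042143, -0.30817233])}
top [[421.15697798   0.         312.84199437]
 [  0.         421.15697798 199.39486264]
 [  0.           0.           1.        ]] 0.020163384926105324 [[-0.0219509  -0.99946411 -0.02428292]
 [-0.98978322  0.0251481  -0.14034514]
 [ 0.1408806   0.02095412 -0.98980482]] [-0.02048781  0.54713254  0.95232859]
side [[375.28901535   0.         323.74474191]
 [  0.         375.28901535 197.01004113]
 [  0.           0.           1.        ]] -0.08856958755674951 [[ 0.99695528 -0.07794354 -0.00222952]
 [-0.04871007 -0.60020099 -0.79836464]
 [ 0.06088921  0.79604245 -0.60217018]] [-0.54152783  0.05902003  0.92148876]
```

View pics/top0.png

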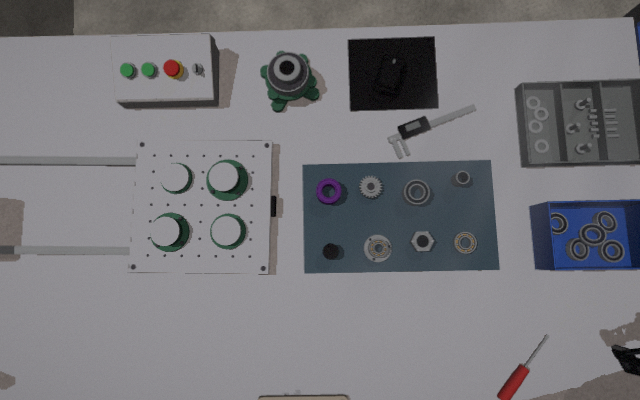

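View pics/side0.png

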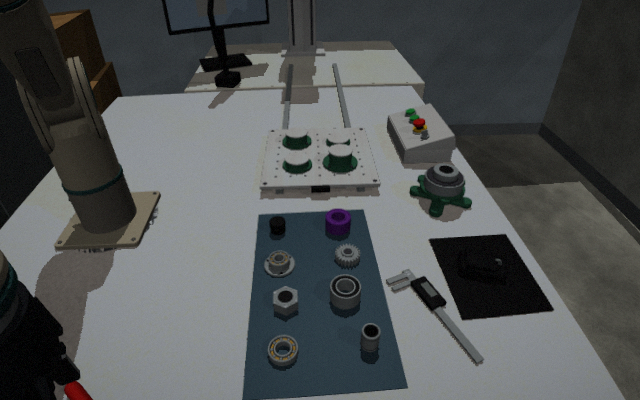

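Candidates in the top picture, by description:

- Wheel bearing: (417,192). The purple ring at (329,192) is a look-alike.
- Flanged bearing: (377,247).
- Open ball bearing: (466,242). The bearings in the blue bin are not meant.
- Bushing: (463,178). The black lens cap at (331,251) is not meant.
- Gear (371,187) and nut (423,241) stay where they are.
- Risers: (177,178), (225,180), (168,232) and (228,231).

Next I'll check these in close crops.

Create h.py:
```python
import numpy as np, cv2
from plant import vision, status
def undist(c,uv):
    K=c['intrinsics']; return cv2.undistortPoints(np.array(uv,float).reshape(-1,1,2),K,np.array([c['k1'],0,0,0.])).reshape(-1,2)
def ground(c,uv,z):
    "world points at height z seen at pixels uv"
    R,t=np.array(c['R']),np.array(c['t']); d=np.c_[undist(c,uv),np.ones(len(np.reshape(uv,(-1,2))))]@R; o=-R.T@t
    return o+d*((z-o[2])/d[:,2])[:,None]
def proj(c,X):
    R=np.array(c['R']); return cv2.projectPoints(np.array(X,float).reshape(-1,3),cv2.Rodrigues(R)[0],np.array(c['t']),c['intrinsics'],np.array([c['k1'],0,0,0.]))[0].reshape(-1,2)
def circle(x,y,z,r,n=72):
    a=np.linspace(0,2*np.pi,n,endpoint=False); return np.c_[x+r*np.cos(a),y+r*np.sin(a),np.full(n,z)]
def crop(img,x0,y0,w,h,s):
    return cv2.resize(img[y0:y0+h,x0:x0+w],None,fx=s,fy=s,interpolation=cv2.INTER_CUBIC)
```

Run:
```python
from h import *
t=cv2.imread('pics/top0.png')
cv2.imwrite('pics/parts.png',crop(t,305,160,190,112,4)); cv2.imwrite('pics/plate.png',crop(t,125,135,155,145,4))
c=vision.read_camera('top')
for n,p,z in[('wheel',(417,192),.036),('bush',(463,178),.044),('flange',(377,247),.026),('groove',(466,242),.017),('nut',(423,241),.026),('gear',(371,187),.022)]: print(n,ground(c,[p],z)[0].round(3))
for p in[(177,178),(225,180),(168,232),(228,231)]: print(ground(c,[p],.06)[0].round(3))
```

```text
wheel [ 0.558 -0.278  0.036]
bush [ 0.587 -0.384  0.044]
flange [ 0.432 -0.18   0.026]
groove [ 0.44  -0.389  0.017]
nut [ 0.444 -0.288  0.026]
gear [ 0.575 -0.173  0.022]
[0.602 0.282 0.06 ]
[0.594 0.169 0.06 ]
[0.476 0.299 0.06 ]
[0.475 0.162 0.06 ]
```

View pics/parts.png

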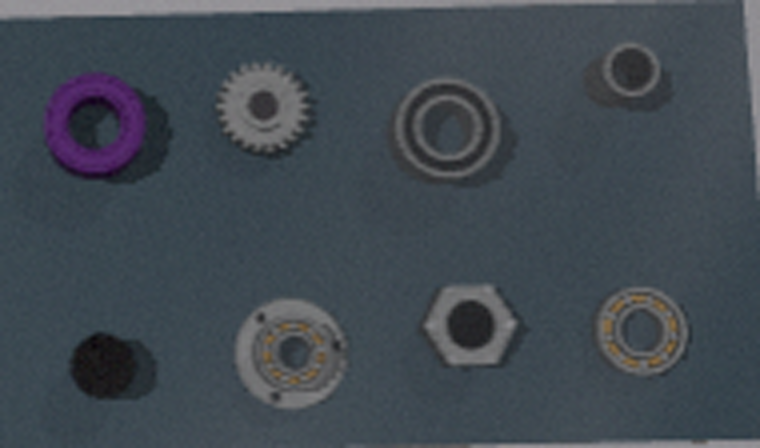

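View pics/plate.png

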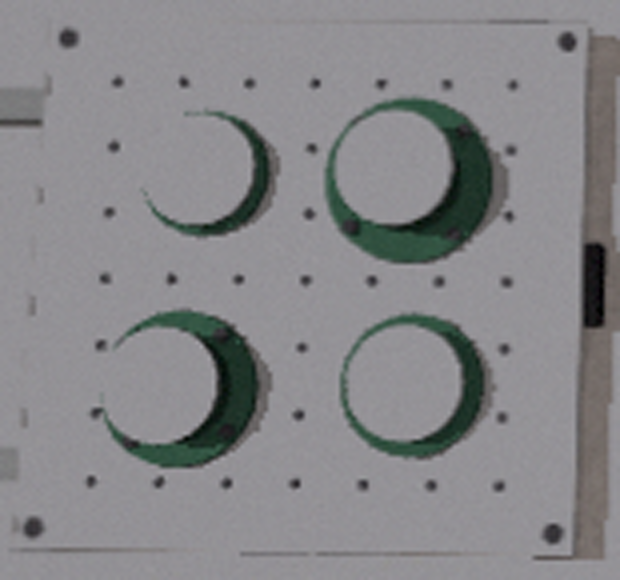

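The parts crop confirms the choice. It shows the purple ring (95,125), gear (265,108), wheel bearing with black seal (447,130), bushing (632,70), lens cap (103,365), flanged bearing (291,354), nut (471,325) and open bearing with brass cage (642,331).

In the plate crop the flange heights are about 127 px top-left (riser 18), 143 px bottom-right (26), 157 px bottom-left (36) and 166 px top-right (45). Next is a silhouette fit in both cameras.

Create fit.py:
```python
from h import *
from scipy.optimize import minimize
parts={'wheel':((.558,-.278),[(.002,.03),(.036,.03)]),'bush':((.587,-.384),[(.002,.016),(.044,.016)]),
 'flange':((.432,-.18),[(.002,.033),(.008,.033),(.008,.022),(.026,.022)]),'groove':((.44,-.389),[(.002,.026),(.017,.026)]),
 'nut':((.444,-.288),[(.002,.0245),(.026,.0245)]),'gear':((.575,-.173),[(.002,.027),(.022,.027)])}
risers={18:((.602,.282),.038),45:((.594,.169),.05),36:((.476,.299),.046),26:((.475,.162),.042)}
def fillhull(c,shape,X,val,S=4):
    h=cv2.convexHull(np.round(proj(c,X)*S*16+8*S-8).astype(np.int32)); cv2.fillConvexPoly(shape,h,val,cv2.LINE_8,4)
def fit(c,p0,render,mask,S=4):
    u,v=proj(c,[[*p0,.03]])[0].astype(int); w=40
    big=cv2.resize(mask.astype(np.uint8),None,fx=S,fy=S,interpolation=cv2.INTER_LINEAR) if mask.max()>1 else cv2.resize(mask.astype(np.float32),None,fx=S,fy=S,interpolation=cv2.INTER_LINEAR)>.5
    H=big.shape; win=np.zeros(H,bool)
    X=circle(*p0,.02,.055); m=np.zeros(H,np.uint8); fillhull(c,m,X,1); win=m>0
    def cost(p):
        r=np.zeros(H,np.uint8); render(c,r,p); return ((r>0)^big)[win].sum()/1e3
    best=min((minimize(cost,np.add(p0,d),method='Nelder-Mead',options=dict(initial_simplex=np.add(p0,d)+[[0,0],[.006,0],[0,.006]],xatol=1e-4,fatol=1e-3)) for d in [(0,0),(.008,.004),(-.006,-.006)]),key=lambda r:r.fun)
    return best.x.round(4),round(best.fun,2),int(big[win].sum())/1e3
def rpart(prof):
    def f(c,r,p):
        for (z0,r0),(z1,r1) in zip(prof,prof[1:]): fillhull(c,r,np.r_[circle(*p,z0,r0),circle(*p,z1,r1)],1)
    return f
def rriser(h,fr):
    def f(c,r,p):
        fillhull(c,r,np.r_[circle(*p,.03,fr),circle(*p,.037,fr)],1); fillhull(c,r,np.r_[circle(*p,.037,.032),circle(*p,.03+h-.003,.032)],1)
        fillhull(c,r,np.r_[circle(*p,.03+h-.003,.034),circle(*p,.03+h,.034)],0)
    return f
def masks(img):
    b,g,r=[x.astype(int) for x in cv2.split(cv2.GaussianBlur(img,(3,3),0))]
    m=((b-r)<12).astype(np.uint8); full=np.zeros_like(m)
    cs,_=cv2.findContours(m,cv2.RETR_EXTERNAL,cv2.CHAIN_APPROX_NONE)
    for k in cs:
        if 60<cv2.contourArea(k)<6000: cv2.drawContours(full,[k],-1,1,-1)
    return full>0,(g-(b+r)/2)>14
```

Run:
```python
from fit import *
for n in('top','side'):
    c=vision.read_camera(n); pm,gm=masks(c['pixels'])
    cv2.imwrite(f'pics/mask_{n}.png',(pm*120+gm*135).astype(np.uint8))
    for k,(p,prof) in parts.items(): print(n,k,*fit(c,p,rpart(prof),pm))
    for k,(p,fr) in risers.items(): print(n,k,*fit(c,p,rriser(k/1e3,fr),gm))
```

```text
top wheel [ 0.5904 -0.1672] 0.0 0.0
top bush [ 0.5803 -0.289 ] 0.0 0.0
top flange [ 0.4747 -0.1027] 0.0 0.0
top groove [ 0.4865 -0.3215] 0.0 0.0
top nut [ 0.4661 -0.2066] 0.0 0.0
top gear [ 0.5315 -0.095 ] 0.0 0.0
top 18 [0.6084 0.2973] 2.42 0.2
top 45 [0.6019 0.172 ] 4.1 5.856
top 36 [0.4796 0.3087] 4.12 4.008
top 26 [0.4774 0.167 ] 2.77 2.596
side wheel [ 0.5624 -0.2785] 0.6 15.004
side bush [ 0.5925 -0.3849] 0.53 7.852
side flange [ 0.4333 -0.1834] 0.7 9.868
side groove [ 0.4419 -0.389 ] 0.55 12.748
side nut [ 0.4466 -0.2871] 0.72 9.548
side gear [ 0.5802 -0.1751] 0.87 7.532
side 18 [0.6241 0.3634] 0.0 0.0
side 45 [0.6264 0.2798] 1.25 1.248
side 36 [0.4981 0.3804] 0.54 0.538
side 26 [0.4808 0.18  ] 2.78 0.857
```

Run:
```python
import cv2
t=cv2.imread('pics/top0.png'); t=cv2.GaussianBlur(t,(3,3),0); s=cv2.GaussianBlur(cv2.imread('pics/side0.png'),(3,3),0)
print('mat',t[215,400],t[205,350],'shadow',t[200,428],'wheel',t[192,429],t[180,417],'groove',t[233,466],'bush',t[178,469],'flange',t[258,377])
print('green',t[200,230],t[195,245],t[192,237],t[175,191],t[245,230],'plate',t[205,200],'seat',t[180,222])
print('side green',s[163,340],s[150,351],s[170,300],s[142,283],s[146,310],s[168,287],'plate',s[155,320],s[180,330])
```

```text
mat [78 70 60] [78 70 57] shadow [64 59 52] wheel [85 82 80] [89 87 85] groove [84 89 93] bush [87 84 81] flange [109 107 107]
green [91 94 85] [151 147 148] [39 41 34] [44 51 38] [61 70 51] plate [109 105 107] seat [150 146 148]
side green [22 30 14] [139 141 139] [23 33 15] [52 67 40] [132 134 134] [21 31 12] plate [134 135 134] [144 144 145]
```

Run:
```python
s=open('fit.py').read()
s=s.replace("m=((b-r)<12)","m=((b-r)/(b+1)<.13)").replace("(g-(b+r)/2)>14","((2*g-b-r)/(g+1))>.1")
s=s.replace("    m=((b","    b,g,r=[x.astype(float) for x in (b,g,r)]\n    m=((b")
open('fit.py','w').write(s)
```

Run:
```python
from fit import *
for n in('top','side'):
    cs=[vision.read_camera(n) for _ in range(4)]; c=cs[0]; c['pixels']=np.mean([k['pixels'] for k in cs],0).astype(np.uint8)
    pm,gm=masks(c['pixels']); cv2.imwrite(f'pics/mask_{n}.png',(pm*120+gm*135).astype(np.uint8))
    if n=='top':
        for k,(p,prof) in parts.items(): print(n,k,*fit(c,p,rpart(prof),pm))
    for k,(p,fr) in risers.items(): print(n,k,*fit(c,p,rriser(k/1e3,fr),gm))
a,b=[cv2.imread(f'pics/mask_{n}.png') for n in('top','side')]
cv2.imwrite('pics/m.png',np.vstack([cv2.resize(a[135:280,125:500],None,fx=2,fy=2),cv2.resize(b[115:200,225:412],None,fx=4,fy=4)[:300,:750]]))
```

```text
top wheel [ 0.5904 -0.1672] 0.0 0.0
top bush [ 0.5803 -0.289 ] 0.0 0.0
top flange [ 0.4747 -0.1027] 0.0 0.0
top groove [ 0.4865 -0.3215] 0.0 0.0
top nut [ 0.4661 -0.2066] 0.0 0.0
top gear [ 0.5315 -0.095 ] 0.0 0.0
top 18 [0.6083 0.2943] 0.56 2.57
top 45 [0.6005 0.171 ] 0.93 10.015
top 36 [0.4789 0.3063] 0.91 8.245
top 26 [0.4776 0.1683] 0.99 5.678
side 18 [0.6105 0.3   ] 1.34 1.167
side 45 [0.6025 0.1727] 0.14 6.692
side 36 [0.4812 0.3079] 0.12 4.191
side 26 [0.4798 0.1716] 0.25 4.127Traceback (most recent call last):
  File "<stdin>", line 9, in <module>
    return _nx.concatenate(arrs, 0, dtype=dtype, casting=casting)
           ~~~~~~~~~~~~~~~^^^^^^^^^^^^^^^^^^^^^^^^^^^^^^^^^^^^^^^
ValueError: all the input array dimensions except for the concatenation axis must match exactly, but along dimension 1, the array at index 0 has size 750 and the array at index 1 has size 748
```

```bash
sed -i 's/RETR_EXTERNAL/RETR_LIST/' fit.py
```

Run:
```python
from fit import *
for n in ('top','side'):
    cs=[vision.read_camera(n) for _ in range(4)]; c=cs[0]; c['pixels']=np.mean([k['pixels'] for k in cs],0).astype(np.uint8)
    pm,gm=masks(c['pixels'])
    for k,(p,prof) in parts.items(): print(n,k,*fit(c,p,rpart(prof),pm))
s=status.read_state(); print(s['t'],s['eef_pos'])
```

```text
top wheel [ 0.5603 -0.2783] 0.32 9.58
top bush [ 0.5903 -0.384 ] 0.27 3.98
top flange [ 0.4306 -0.1837] 0.3 10.188
top groove [ 0.4391 -0.3882] 0.24 7.004
top nut [ 0.4444 -0.287 ] 0.42 6.38
top gear [ 0.578  -0.1718] 0.58 6.38
side wheel [ 0.5627 -0.2751] 1.44 13.788
side bush [ 0.5935 -0.3825] 1.1 6.924
side flange [ 0.4332 -0.1812] 1.12 9.372
side groove [ 0.442  -0.3864] 1.19 11.612
side nut [ 0.4472 -0.2852] 1.24 8.844
side gear [ 0.5814 -0.1694] 1.65 6.636
1.05 [ 0.26194035 -0.59489243  0.23129774]
```

The two cameras agree to about 2–3 mm, so I use the mean of their fits. Turning the tool so the fingers close along world x (yaw 90°) makes tool x equal world y, tool y equal world x, and tool z point down.

The manual's scale: shifts go in shares of 50 mm and turns go in shares of pi rad. Converting my numbers, -0.1445 rad is -0.046.

{"api": "hand_motion", "payload": {"rows": [{"rz": -0.046, "jaw": 0.085}, {"rz": -0.046, "jaw": 0.085}, {"rz": -0.046, "jaw": 0.085}, {"rz": -0.046, "jaw": 0.085}, {"rz": -0.046, "jaw": 0.085}, {"rz": -0.046, "jaw": 0.085}, {"rz": -0.046, "jaw": 0.085}, {"rz": -0.046, "jaw": 0.085}, {"jaw": 0.085}], "grip_force": 60}}

```text
t: 1.95
eef_pos: [0.2618, -0.595, 0.2312]
orientation: [0.707, 0.707, 0.0, 0.0]
wrist_force: [0.3, 0.1, 0.4]
width: 0.0849
finger_force: 0.0
```

In the tool's units: 0.033 m is 0.66, 0.021 m is 0.42.

{"api": "hand_motion", "payload": {"rows": [{"pos": [0.42, 0.66, 0], "jaw": 0.085}, {"pos": [0.42, 0.66, 0], "jaw": 0.085}, {"pos": [0.42, 0.66, 0], "jaw": 0.085}, {"pos": [0.42, 0.66, 0], "jaw": 0.085}, {"pos": [0.42, 0.66, 0], "jaw": 0.085}, {"pos": [0.42, 0.66, 0], "jaw": 0.085}, {"pos": [0.42, 0.66, 0], "jaw": 0.085}, {"pos": [0.42, 0.66, 0], "jaw": 0.085}, {"pos": [0.42, 0.66, 0], "jaw": 0.085}, {"pos": [0.42, 0.66, 0], "jaw": 0.085}, {"pos": [0, 0, 0.6], "jaw": 0.085}, {"jaw": 0.085}]}}

```text
t: 3.15
eef_pos: [0.5907, -0.3822, 0.1974]
orientation: [0.707, 0.707, -0.001, -0.004]
wrist_force: [-2.4, -0.1, -1.2]
width: 0.0854
finger_force: 0.0
```

In the tool's units: 0.035 m is 0.7, 0.004 m is 0.08.

{"api": "hand_motion", "payload": {"rows": [{"pos": [-0.04, 0.02, 0.6], "jaw": 0.085}, {"pos": [0, 0, 0.7], "jaw": 0.085}, {"pos": [0, 0, 0.7], "jaw": 0.085}, {"pos": [0, 0, 0.7], "jaw": 0.085}, {"pos": [0, 0, 0.5], "jaw": 0.085}, {"pos": [0, 0, 0.3], "jaw": 0.085}, {"pos": [0, 0, 0.08], "jaw": 0.085}, {"jaw": 0.085}]}}

```text
t: 3.95
eef_pos: [0.5929, -0.3877, 0.0229]
orientation: [0.708, 0.707, -0.0, 0.0]
wrist_force: [0.3, -0.2, 0.9]
width: 0.0852
finger_force: 0.0
```

Run:
```python
from h import *
c=vision.read_camera('side'); cv2.imwrite('pics/b1.png',crop(c['pixels'],250,200,180,180,3))
```

```text
(no output)
```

View pics/b1.png

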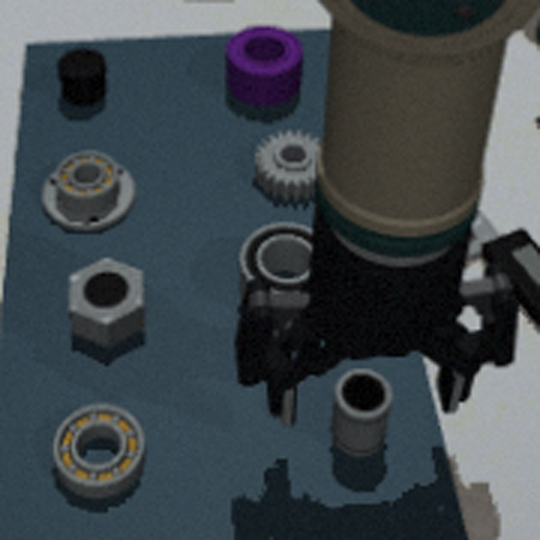

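The crop shows the open fingers straddling the bushing (361,410), with pads at (290,400) and (455,390) and the neighbours clear. I'll trim the position and close.

In the tool's units: 0.004 m is 0.08, 0.003 m is 0.06.

{"api": "hand_motion", "payload": {"rows": [{"pos": [0.06, -0.02, 0.08], "jaw": 0.085}, {"jaw": 0.06}, {"jaw": 0.04}, {"jaw": 0.02}, {"jaw": 0.02}, {"jaw": 0.02}, {"jaw": 0.02}, {"jaw": 0.02}], "grip_force": 50}}

```text
t: 4.8
eef_pos: [0.5924, -0.3841, 0.0189]
orientation: [0.707, 0.707, 0.0, 0.0]
wrist_force: [-0.4, 0.6, 5.9]
width: 0.0308
finger_force: 49.7
```

In the tool's units: 0.04 m is 0.8, -0.03 m is -0.6.

{"api": "hand_motion", "payload": {"rows": [{"pos": [0, 0, -0.3], "jaw": 0.02}, {"pos": [0, 0, -0.6], "jaw": 0.02}, {"pos": [0, 0, -0.7], "jaw": 0.02}, {"pos": [0, 0, -0.7], "jaw": 0.02}, {"pos": [0, 0, -0.7], "jaw": 0.02}, {"pos": [0.4, 0.02, 0], "jaw": 0.02}, {"pos": [0.8, 0.04, 0], "jaw": 0.02}, {"pos": [0.8, 0.04, 0], "jaw": 0.02}, {"pos": [0.8, 0.04, 0], "jaw": 0.02}, {"pos": [0.8, 0.04, 0], "jaw": 0.02}, {"pos": [0.8, 0.04, 0], "jaw": 0.02}, {"pos": [0.8, 0.04, 0], "jaw": 0.02}]}}

```text
t: 6.0
eef_pos: [0.6047, -0.1223, 0.1688]
orientation: [0.707, 0.707, 0.0, 0.0]
wrist_force: [0.8, 0.1, -0.7]
width: 0.0309
finger_force: 49.6
```

{"api": "hand_motion", "payload": {"rows": [{"pos": [0.8, 0.04, 0], "jaw": 0.02}, {"pos": [0.8, 0.04, 0], "jaw": 0.02}, {"pos": [0.8, 0, 0], "jaw": 0.02}, {"pos": [0.8, 0, 0], "jaw": 0.02}, {"pos": [0.8, 0, 0], "jaw": 0.02}, {"pos": [0.8, 0, 0], "jaw": 0.02}, {"pos": [0.8, 0, 0], "jaw": 0.02}, {"pos": [0.8, 0, 0], "jaw": 0.02}, {"pos": [0.8, 0, 0], "jaw": 0.02}, {"pos": [0.6, 0, 0], "jaw": 0.02}, {"jaw": 0.02}, {"jaw": 0.02}]}}

```text
t: 7.2
eef_pos: [0.6084, 0.2669, 0.1684]
orientation: [0.706, 0.708, -0.0, -0.0]
wrist_force: [0.2, -0.3, -0.7]
width: 0.0311
finger_force: 49.6
```

In the tool's units: 0.03 m is 0.6, 0.0295 m is 0.59.

{"api": "hand_motion", "payload": {"rows": [{"pos": [0.59, 0.02, 0], "jaw": 0.02}, {"pos": [0, 0, 0.6], "jaw": 0.02}, {"pos": [0, 0, 0.6], "jaw": 0.02}, {"pos": [0, 0, 0.5], "jaw": 0.02}, {"pos": [0, 0, 0.2], "jaw": 0.02}, {"jaw": 0.02}, {"jaw": 0.02}]}}

```text
t: 7.9
eef_pos: [0.6111, 0.2952, 0.0745]
orientation: [0.708, 0.707, 0.001, 0.0]
wrist_force: [-0.2, -0.1, -1.0]
width: 0.0308
finger_force: 49.7
```

Run:
```python
from h import *
c=vision.read_camera('side'); cv2.imwrite('pics/p1.png',crop(c['pixels'],255,80,140,120,4))
print(status.read_state()['eef_pos'])
```

```text
[0.6112571  0.29565111 0.07497182]
```

View pics/p1.png

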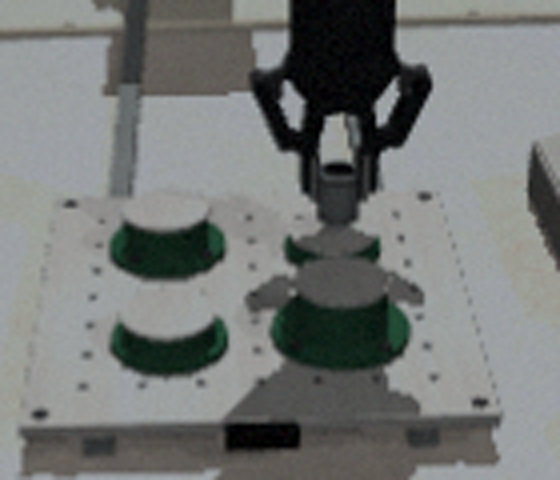

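The bushing hangs upright at (337,190) over riser 18 (332,245), about 9 mm up. I'll lower it slowly.

In the tool's units: 0.005 m is 0.1, 0.003 m is 0.06.

{"api": "hand_motion", "payload": {"rows": [{"pos": [0.02, -0.04, 0.1], "jaw": 0.02}, {"pos": [0, 0, 0.06], "jaw": 0.02}, {"pos": [0, 0, 0.02], "jaw": 0.02}, {"jaw": 0.02}, {"jaw": 0.02}]}}

```text
t: 8.45
eef_pos: [0.6078, 0.2969, 0.0649]
orientation: [0.707, 0.707, 0.0, -0.0]
wrist_force: [-2.8, -0.4, 4.6]
width: 0.0313
finger_force: 50.2
```

In the tool's units: -0.04 m is -0.8, -0.035 m is -0.7.

{"api": "hand_motion", "payload": {"rows": [{"jaw": 0.034}, {"jaw": 0.045}, {"jaw": 0.06}, {"jaw": 0.06}, {"pos": [0, 0, -0.4], "jaw": 0.06}, {"pos": [0, 0, -0.7], "jaw": 0.06}, {"pos": [0, 0, -0.7], "jaw": 0.085}, {"pos": [0, 0, -0.4], "jaw": 0.085}, {"pos": [-0.4, 0, 0], "jaw": 0.085}, {"pos": [-0.8, -0.04, 0], "jaw": 0.085}, {"pos": [-0.8, -0.04, 0], "jaw": 0.085}, {"pos": [-0.8, -0.04, 0], "jaw": 0.085}]}}

```text
t: 9.65
eef_pos: [0.6009, 0.1534, 0.173]
orientation: [0.707, 0.707, -0.001, -0.0]
wrist_force: [1.0, 0.2, 0.1]
width: 0.0851
finger_force: 0.0
```

{"api": "hand_motion", "payload": {"rows": [{"pos": [-0.8, -0.04, 0], "jaw": 0.085}, {"pos": [-0.8, -0.08, 0], "jaw": 0.085}, {"pos": [-0.8, -0.08, 0], "jaw": 0.085}, {"pos": [-0.8, -0.08, 0], "jaw": 0.085}, {"pos": [-0.8, -0.08, 0], "jaw": 0.085}, {"pos": [-0.8, -0.08, 0], "jaw": 0.085}, {"pos": [-0.8, -0.08, 0], "jaw": 0.085}, {"pos": [-0.8, -0.08, 0], "jaw": 0.085}, {"pos": [-0.8, -0.08, 0], "jaw": 0.085}, {"pos": [-0.8, -0.08, 0], "jaw": 0.085}, {"pos": [-0.6, -0.08, 0], "jaw": 0.085}, {"jaw": 0.085}]}}

```text
t: 10.85
eef_pos: [0.5561, -0.2813, 0.1727]
orientation: [0.71, 0.704, -0.003, 0.0]
wrist_force: [-0.5, 0.3, 0.8]
width: 0.0848
finger_force: 0.0
```

Run:
```python
from h import *
c=vision.read_camera('side'); cv2.imwrite('pics/p2.png',np.hstack([crop(c['pixels'],255,110,140,90,3),crop(c['pixels'],245,215,120,90,3)]))
print(status.read_state()['eef_pos'])
```

```text
[ 0.55716937 -0.27740394  0.17280838]
```

View pics/p2.png

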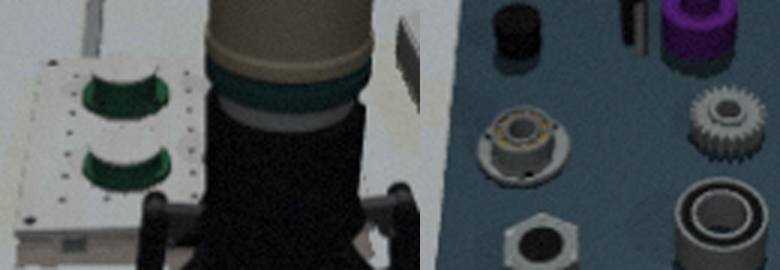

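The arm hides riser 18, so I'll check that placing later. The wheel bearing is next.

In the tool's units: 0.035 m is 0.7, 0.004 m is 0.08.

{"api": "hand_motion", "payload": {"rows": [{"pos": [-0.02, 0.08, 0.4], "jaw": 0.085}, {"pos": [0, 0, 0.7], "jaw": 0.085}, {"pos": [0, 0, 0.7], "jaw": 0.085}, {"pos": [0, 0, 0.6], "jaw": 0.085}, {"jaw": 0.085}, {"jaw": 0.085}]}}

```text
t: 11.5
eef_pos: [0.5637, -0.2733, 0.0541]
orientation: [0.707, 0.708, 0.0, -0.001]
wrist_force: [-0.1, -0.9, 0.5]
width: 0.0848
finger_force: 0.0
```

{"api": "hand_motion", "payload": {"rows": [{"pos": [-0.09, -0.04, 0.2], "jaw": 0.085}, {"pos": [0, 0, 0.4], "jaw": 0.085}, {"pos": [0, 0, 0.24], "jaw": 0.085}, {"pos": [0, 0, 0.08], "jaw": 0.085}, {"jaw": 0.085}, {"jaw": 0.085}]}}

```text
t: 12.1
eef_pos: [0.5626, -0.279, 0.009]
orientation: [0.707, 0.707, 0.0, 0.001]
wrist_force: [0.4, -0.6, 0.1]
width: 0.0849
finger_force: 0.0
```

In the tool's units: -0.001 m is -0.02.

{"api": "hand_motion", "payload": {"rows": [{"pos": [0, -0.02, 0], "jaw": 0.075}, {"jaw": 0.065}, {"jaw": 0.05}, {"jaw": 0.05}, {"jaw": 0.05}, {"jaw": 0.05}], "grip_force": 80}}

```text
t: 12.7
eef_pos: [0.561, -0.2791, 0.0097]
orientation: [0.707, 0.707, -0.0, 0.0]
wrist_force: [-2.2, 1.0, 8.0]
width: 0.0583
finger_force: 84.2
```

In the tool's units: 0.04 m is 0.8, -0.02 m is -0.4.

{"api": "hand_motion", "payload": {"rows": [{"pos": [0, 0, -0.2], "jaw": 0.05}, {"pos": [0, 0, -0.4], "jaw": 0.05}, {"pos": [0, 0, -0.6], "jaw": 0.05}, {"pos": [0, 0, -0.6], "jaw": 0.05}, {"pos": [0, 0, -0.6], "jaw": 0.05}, {"pos": [0.2, 0, -0.4], "jaw": 0.05}, {"pos": [0.4, -0.08, 0], "jaw": 0.05}, {"pos": [0.8, -0.16, 0], "jaw": 0.05}, {"pos": [0.8, -0.16, 0], "jaw": 0.05}, {"pos": [0.8, -0.16, 0], "jaw": 0.05}, {"pos": [0.8, -0.16, 0], "jaw": 0.05}, {"pos": [0.8, -0.16, 0], "jaw": 0.05}]}}

```text
t: 13.9
eef_pos: [0.5161, -0.0474, 0.1485]
orientation: [0.707, 0.707, -0.0, -0.0]
wrist_force: [1.6, 0.8, -4.2]
width: 0.0579
finger_force: 86.6
```

{"api": "hand_motion", "payload": {"rows": [{"pos": [0.8, -0.16, 0], "jaw": 0.05}, {"pos": [0.8, -0.16, 0], "jaw": 0.05}, {"pos": [0.8, -0.16, 0], "jaw": 0.05}, {"pos": [0.8, -0.16, 0], "jaw": 0.05}, {"pos": [0.6, -0.12, 0], "jaw": 0.05}, {"pos": [0.4, 0, 0], "jaw": 0.05}, {"pos": [0.2, 0, 0], "jaw": 0.05}, {"jaw": 0.05}, {"jaw": 0.05}, {"jaw": 0.05}]}}

```text
t: 14.9
eef_pos: [0.4791, 0.1691, 0.1482]
orientation: [0.708, 0.706, -0.001, 0.0]
wrist_force: [0.5, -0.7, -3.9]
width: 0.0579
finger_force: 86.6
```

Nicely on target, so it comes down .075 first and then slowly.

In the tool's units: 0.03 m is 0.6, 0.02 m is 0.4.

{"api": "hand_motion", "payload": {"rows": [{"pos": [0, 0, 0.4], "jaw": 0.05}, {"pos": [0, 0, 0.6], "jaw": 0.05}, {"pos": [0, 0, 0.4], "jaw": 0.05}, {"pos": [0, 0, 0.1], "jaw": 0.05}, {"jaw": 0.05}, {"jaw": 0.05}]}}

```text
t: 15.5
eef_pos: [0.4798, 0.1709, 0.0741]
orientation: [0.707, 0.707, 0.001, 0.0]
wrist_force: [-0.7, -0.2, -3.1]
width: 0.058
finger_force: 86.9
```

In the tool's units: 0.005 m is 0.1, 0.003 m is 0.06.

{"api": "hand_motion", "payload": {"rows": [{"pos": [-0.02, -0.02, 0.1], "jaw": 0.05}, {"pos": [0, 0, 0.06], "jaw": 0.05}, {"pos": [0, 0, 0.04], "jaw": 0.05}, {"jaw": 0.05}, {"jaw": 0.05}]}}

```text
t: 16.0
eef_pos: [0.4781, 0.17, 0.0637]
orientation: [0.707, 0.707, 0.0, 0.0]
wrist_force: [-1.0, -1.1, 1.1]
width: 0.0579
finger_force: 87.4
```

In the tool's units: -0.04 m is -0.8, 0.0005 m is 0.01.

{"api": "hand_motion", "payload": {"rows": [{"pos": [0, 0, 0.01], "jaw": 0.062}, {"jaw": 0.07}, {"jaw": 0.08}, {"jaw": 0.085}, {"pos": [0, 0, -0.3], "jaw": 0.085}, {"pos": [0, 0, -0.6], "jaw": 0.085}, {"pos": [0, 0, -0.7], "jaw": 0.085}, {"pos": [-0.4, -0.04, 0], "jaw": 0.085}, {"pos": [-0.8, -0.1, 0], "jaw": 0.085}, {"pos": [-0.8, -0.1, 0], "jaw": 0.085}, {"pos": [-0.8, -0.1, 0], "jaw": 0.085}, {"pos": [-0.8, -0.1, 0], "jaw": 0.085}]}}

```text
t: 17.2
eef_pos: [0.4558, -0.0113, 0.143]
orientation: [0.707, 0.707, 0.0, 0.0]
wrist_force: [0.6, -0.0, -0.4]
width: 0.085
finger_force: 0.0
```

{"api": "hand_motion", "payload": {"rows": [{"pos": [-0.8, -0.1, 0], "jaw": 0.085}, {"pos": [-0.8, -0.1, 0], "jaw": 0.085}, {"pos": [-0.8, -0.1, 0], "jaw": 0.085}, {"pos": [-0.6, -0.1, 0], "jaw": 0.085}, {"pos": [-0.4, -0.08, 0], "jaw": 0.085}, {"jaw": 0.085}, {"jaw": 0.085}]}}

```text
t: 17.9
eef_pos: [0.432, -0.1797, 0.1428]
orientation: [0.707, 0.707, 0.0, -0.0]
wrist_force: [0.1, 0.5, -1.2]
width: 0.0849
finger_force: 0.0
```

Run:
```python
from h import *
c=vision.read_camera('side'); cv2.imwrite('pics/p3.png',crop(c['pixels'],225,100,200,180,3))
```

```text
(no output)
```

View pics/p3.png

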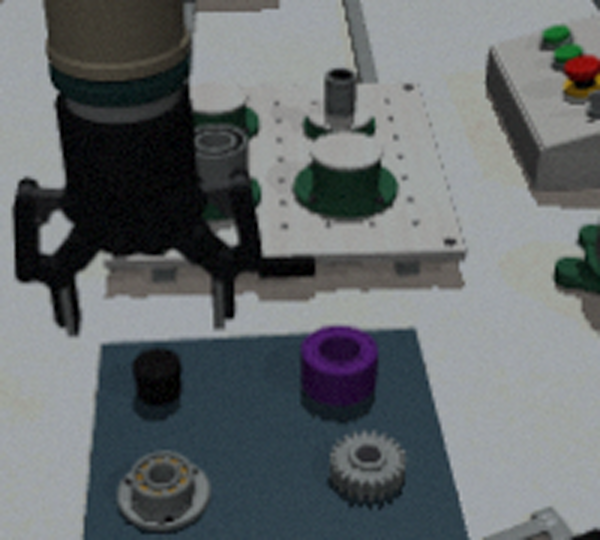

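The bushing stands on riser 18 (340,95) and the wheel bearing on riser 26 (220,150), with the flanged bearing at (163,490). Now to the flanged bearing.

In the tool's units: 0.03 m is 0.6, -0.004 m is -0.08.

{"api": "hand_motion", "payload": {"rows": [{"pos": [-0.08, 0, 0.4], "jaw": 0.085}, {"pos": [0, 0, 0.6], "jaw": 0.085}, {"pos": [0, 0, 0.6], "jaw": 0.085}, {"pos": [0, 0, 0.2], "jaw": 0.085}, {"jaw": 0.085}, {"jaw": 0.085}]}}

```text
t: 18.55
eef_pos: [0.4327, -0.1833, 0.0535]
orientation: [0.707, 0.708, 0.0, 0.0]
wrist_force: [0.7, 0.2, -0.1]
width: 0.0848
finger_force: 0.0
```

In the tool's units: 0.02 m is 0.4, 0.015 m is 0.3.

{"api": "hand_motion", "payload": {"rows": [{"pos": [0, -0.02, 0.3], "jaw": 0.085}, {"pos": [0, 0, 0.4], "jaw": 0.085}, {"pos": [0, 0, 0.14], "jaw": 0.085}, {"jaw": 0.085}, {"jaw": 0.085}]}}

```text
t: 19.05
eef_pos: [0.4319, -0.1841, 0.0119]
orientation: [0.707, 0.707, 0.001, 0.001]
wrist_force: [0.2, -0.4, 0.5]
width: 0.0852
finger_force: 0.0
```

{"api": "hand_motion", "payload": {"rows": [{"jaw": 0.07}, {"jaw": 0.055}, {"jaw": 0.047}, {"jaw": 0.035}, {"jaw": 0.035}, {"jaw": 0.035}, {"jaw": 0.035}], "grip_force": 70}}

```text
t: 19.75
eef_pos: [0.4314, -0.184, 0.0119]
orientation: [0.707, 0.707, 0.0, 0.001]
wrist_force: [-1.1, -0.0, 12.3]
width: 0.0411
finger_force: 69.0
```

In the tool's units: 0.04 m is 0.8, -0.02 m is -0.4.

{"api": "hand_motion", "payload": {"rows": [{"pos": [0, 0, -0.2], "jaw": 0.035}, {"pos": [0, 0, -0.4], "jaw": 0.035}, {"pos": [0, 0, -0.6], "jaw": 0.035}, {"pos": [0, 0, -0.6], "jaw": 0.035}, {"pos": [0, 0, -0.6], "jaw": 0.035}, {"pos": [0.2, 0, -0.6], "jaw": 0.035}, {"pos": [0.4, 0.04, 0], "jaw": 0.035}, {"pos": [0.8, 0.08, 0], "jaw": 0.035}, {"pos": [0.8, 0.08, 0], "jaw": 0.035}, {"pos": [0.8, 0.08, 0], "jaw": 0.035}, {"pos": [0.8, 0.08, 0], "jaw": 0.035}, {"pos": [0.8, 0.08, 0], "jaw": 0.035}]}}

```text
t: 20.95
eef_pos: [0.4524, 0.0476, 0.1611]
orientation: [0.707, 0.707, -0.0, -0.0]
wrist_force: [1.1, 0.4, -1.6]
width: 0.0413
finger_force: 71.1
```

{"api": "hand_motion", "payload": {"rows": [{"pos": [0.8, 0.08, 0], "jaw": 0.035}, {"pos": [0.8, 0.08, 0], "jaw": 0.035}, {"pos": [0.8, 0.08, 0], "jaw": 0.035}, {"pos": [0.8, 0.08, 0], "jaw": 0.035}, {"pos": [0.8, 0.08, 0], "jaw": 0.035}, {"pos": [0.6, 0.08, 0], "jaw": 0.035}, {"pos": [0.4, 0.04, 0], "jaw": 0.035}, {"pos": [0.2, 0, 0], "jaw": 0.035}, {"jaw": 0.035}, {"jaw": 0.035}, {"jaw": 0.035}]}}

```text
t: 22.05
eef_pos: [0.4791, 0.304, 0.1607]
orientation: [0.708, 0.706, -0.001, 0.0]
wrist_force: [-0.9, 0.3, -1.9]
width: 0.0414
finger_force: 71.1
```

In the tool's units: 0.03 m is 0.6, 0.02 m is 0.4.

{"api": "hand_motion", "payload": {"rows": [{"pos": [0.06, 0.02, 0.4], "jaw": 0.035}, {"pos": [0, 0, 0.6], "jaw": 0.035}, {"pos": [0, 0, 0.4], "jaw": 0.035}, {"pos": [0, 0, 0.1], "jaw": 0.035}, {"jaw": 0.035}, {"jaw": 0.035}]}}

```text
t: 22.65
eef_pos: [0.4807, 0.3092, 0.0868]
orientation: [0.707, 0.707, 0.001, 0.0]
wrist_force: [-0.8, 0.2, -0.9]
width: 0.041
finger_force: 71.1
```

Run:
```python
from h import *
c=vision.read_camera('side'); cv2.imwrite('pics/p4.png',crop(c['pixels'],255,80,140,120,4))
```

```text
(no output)
```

View pics/p4.png

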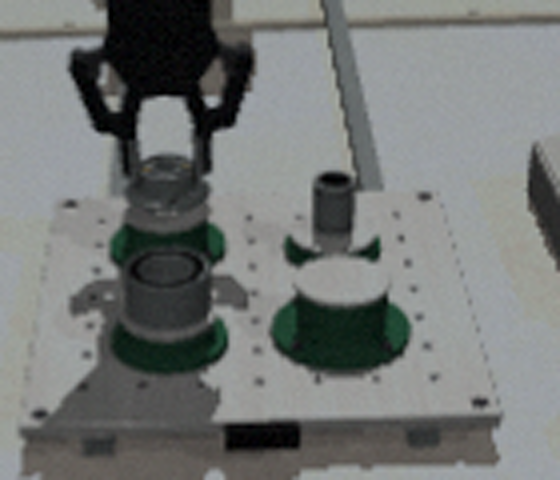

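The flanged bearing hangs level at (167,190), about 10 mm above riser 36. The wheel bearing (167,290) and bushing (334,205) are centred on theirs.

In the tool's units: 0.005 m is 0.1, 0.003 m is 0.06.

{"api": "hand_motion", "payload": {"rows": [{"pos": [-0.04, -0.02, 0.1], "jaw": 0.035}, {"pos": [0, 0, 0.06], "jaw": 0.035}, {"pos": [0, 0, 0.05], "jaw": 0.035}, {"jaw": 0.035}, {"jaw": 0.035}]}}

```text
t: 23.2
eef_pos: [0.479, 0.3068, 0.076]
orientation: [0.707, 0.707, -0.0, 0.0]
wrist_force: [-1.9, -0.8, 5.3]
width: 0.0411
finger_force: 71.8
```

In the tool's units: -0.04 m is -0.8, -0.035 m is -0.7.

{"api": "hand_motion", "payload": {"rows": [{"jaw": 0.046}, {"jaw": 0.055}, {"jaw": 0.065}, {"jaw": 0.065}, {"pos": [0, 0, -0.3], "jaw": 0.065}, {"pos": [0, 0, -0.6], "jaw": 0.085}, {"pos": [0, 0, -0.7], "jaw": 0.085}, {"pos": [-0.4, -0.04, -0.4], "jaw": 0.085}, {"pos": [-0.8, -0.04, 0], "jaw": 0.085}, {"pos": [-0.8, -0.04, 0], "jaw": 0.085}, {"pos": [-0.8, -0.04, 0], "jaw": 0.085}, {"pos": [-0.8, -0.04, 0], "jaw": 0.085}]}}

```text
t: 24.4
eef_pos: [0.4688, 0.1257, 0.1754]
orientation: [0.707, 0.707, 0.0, 0.0]
wrist_force: [0.5, -0.9, 0.8]
width: 0.0853
finger_force: 0.0
```

{"api": "hand_motion", "payload": {"rows": [{"pos": [-0.8, -0.04, 0], "jaw": 0.085}, {"pos": [-0.8, -0.04, 0], "jaw": 0.085}, {"pos": [-0.8, -0.04, 0], "jaw": 0.085}, {"pos": [-0.8, -0.04, 0], "jaw": 0.085}, {"pos": [-0.8, -0.04, 0], "jaw": 0.085}, {"pos": [-0.8, -0.04, 0], "jaw": 0.085}, {"pos": [-0.8, -0.04, 0], "jaw": 0.085}, {"pos": [-0.8, -0.04, 0], "jaw": 0.085}, {"pos": [-0.8, -0.04, 0], "jaw": 0.085}, {"pos": [-0.8, -0.04, 0], "jaw": 0.085}, {"pos": [-0.8, -0.04, 0], "jaw": 0.085}, {"pos": [-0.8, -0.04, 0], "jaw": 0.085}]}}

```text
t: 25.6
eef_pos: [0.4446, -0.3546, 0.1753]
orientation: [0.707, 0.707, 0.0, 0.0]
wrist_force: [0.4, 0.6, -0.7]
width: 0.085
finger_force: 0.0
```

{"api": "hand_motion", "payload": {"rows": [{"pos": [-0.4, -0.04, 0], "jaw": 0.085}, {"pos": [-0.3, -0.02, 0.4], "jaw": 0.085}, {"pos": [0, 0, 0.6], "jaw": 0.085}, {"pos": [0, 0, 0.6], "jaw": 0.085}, {"pos": [0, 0, 0.4], "jaw": 0.085}, {"jaw": 0.085}, {"jaw": 0.085}]}}

```text
t: 26.3
eef_pos: [0.4422, -0.3878, 0.0755]
orientation: [0.707, 0.707, 0.0, -0.0]
wrist_force: [0.5, -0.3, 0.4]
width: 0.0847
finger_force: 0.0
```

Down to TCP z = 0.004, which stays above the 2 mm mat even with the fingers shut.

In the tool's units: 0.025 m is 0.5, 0.015 m is 0.3.

{"api": "hand_motion", "payload": {"rows": [{"pos": [-0.02, -0.04, 0.5], "jaw": 0.085}, {"pos": [0, 0, 0.5], "jaw": 0.085}, {"pos": [0, 0, 0.3], "jaw": 0.085}, {"pos": [0, 0, 0.12], "jaw": 0.085}, {"jaw": 0.085}, {"jaw": 0.085}]}}

```text
t: 26.9
eef_pos: [0.4408, -0.3893, 0.0054]
orientation: [0.707, 0.707, 0.0, 0.001]
wrist_force: [-0.1, -0.8, -0.0]
width: 0.0851
finger_force: 0.0
```

In the tool's units: 0.001 m is 0.02.

{"api": "hand_motion", "payload": {"rows": [{"pos": [0, 0, 0.02], "jaw": 0.07}, {"jaw": 0.06}, {"jaw": 0.054}, {"jaw": 0.043}, {"jaw": 0.043}, {"jaw": 0.043}, {"jaw": 0.043}], "grip_force": 70}}

```text
t: 27.6
eef_pos: [0.4403, -0.3891, 0.0044]
orientation: [0.707, 0.707, -0.0, 0.0]
wrist_force: [-1.2, 1.4, 7.4]
width: 0.0484
finger_force: 71.8
```

In the tool's units: 0.04 m is 0.8, -0.02 m is -0.4.

{"api": "hand_motion", "payload": {"rows": [{"pos": [0, 0, -0.2], "jaw": 0.043}, {"pos": [0, 0, -0.4], "jaw": 0.043}, {"pos": [0, 0, -0.6], "jaw": 0.043}, {"pos": [0, 0, -0.6], "jaw": 0.043}, {"pos": [0, 0, -0.6], "jaw": 0.043}, {"pos": [0.2, 0.04, -0.6], "jaw": 0.043}, {"pos": [0.4, 0.06, 0], "jaw": 0.043}, {"pos": [0.8, 0.24, 0], "jaw": 0.043}, {"pos": [0.8, 0.24, 0], "jaw": 0.043}, {"pos": [0.8, 0.24, 0], "jaw": 0.043}, {"pos": [0.8, 0.24, 0], "jaw": 0.043}, {"pos": [0.8, 0.24, 0], "jaw": 0.043}]}}

```text
t: 28.8
eef_pos: [0.5051, -0.1573, 0.1538]
orientation: [0.707, 0.707, 0.0, 0.0]
wrist_force: [-0.3, -0.1, -1.7]
width: 0.0483
finger_force: 72.8
```

{"api": "hand_motion", "payload": {"rows": [{"pos": [0.8, 0.24, 0], "jaw": 0.043}, {"pos": [0.8, 0.24, 0], "jaw": 0.043}, {"pos": [0.8, 0.24, 0], "jaw": 0.043}, {"pos": [0.8, 0.24, 0], "jaw": 0.043}, {"pos": [0.8, 0.24, 0], "jaw": 0.043}, {"pos": [0.8, 0.24, 0], "jaw": 0.043}, {"pos": [0.8, 0.24, 0], "jaw": 0.043}, {"pos": [0.6, 0.24, 0], "jaw": 0.043}, {"pos": [0.4, 0, 0], "jaw": 0.043}, {"jaw": 0.043}, {"jaw": 0.043}, {"jaw": 0.043}]}}

```text
t: 30.0
eef_pos: [0.6009, 0.1689, 0.1533]
orientation: [0.708, 0.706, -0.001, 0.0]
wrist_force: [0.1, -0.3, -1.3]
width: 0.0484
finger_force: 72.8
```

In the tool's units: 0.03 m is 0.6, 0.02 m is 0.4.

{"api": "hand_motion", "payload": {"rows": [{"pos": [0.06, 0, 0.4], "jaw": 0.043}, {"pos": [0, 0, 0.6], "jaw": 0.043}, {"pos": [0, 0, 0.26], "jaw": 0.043}, {"pos": [0, 0, 0.06], "jaw": 0.043}, {"jaw": 0.043}, {"jaw": 0.043}]}}

```text
t: 30.6
eef_pos: [0.6019, 0.1741, 0.0885]
orientation: [0.707, 0.707, 0.001, 0.0]
wrist_force: [0.4, 0.8, -1.1]
width: 0.0481
finger_force: 72.8
```

Run:
```python
from h import *
c=vision.read_camera('side'); cv2.imwrite('pics/p5.png',crop(c['pixels'],255,80,140,120,4))
```

```text
(no output)
```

View pics/p5.png

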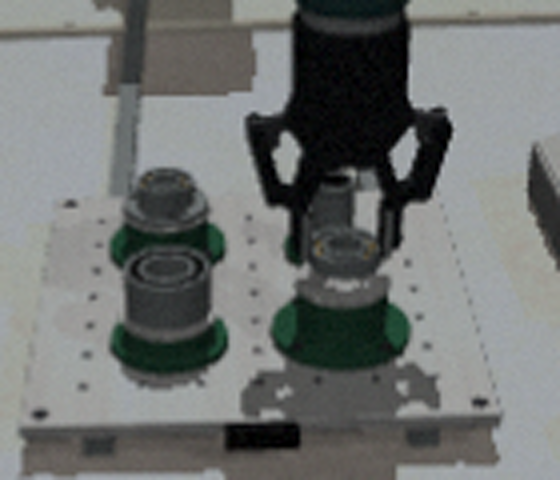

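The open bearing hangs level at (343,250) over riser 45, and the flanged bearing is seated at (166,200). I'll lower the last 11 mm.

In the tool's units: 0.006 m is 0.12, 0.003 m is 0.06.

{"api": "hand_motion", "payload": {"rows": [{"pos": [-0.02, 0, 0.12], "jaw": 0.043}, {"pos": [0, 0, 0.06], "jaw": 0.043}, {"pos": [0, 0, 0.04], "jaw": 0.043}, {"jaw": 0.043}, {"jaw": 0.043}]}}

```text
t: 31.15
eef_pos: [0.601, 0.1728, 0.0774]
orientation: [0.707, 0.707, -0.0, 0.0]
wrist_force: [-2.6, -0.9, 8.0]
width: 0.0482
finger_force: 73.8
```

The manual's scale: shifts go in shares of 50 mm and turns go in shares of pi rad. Converting my numbers, -0.04 m is -0.8, -0.035 m is -0.7.

{"api": "hand_motion", "payload": {"rows": [{"jaw": 0.054}, {"jaw": 0.062}, {"jaw": 0.07}, {"jaw": 0.07}, {"pos": [0, 0, -0.3], "jaw": 0.07}, {"pos": [0, 0, -0.6], "jaw": 0.07}, {"pos": [0, 0, -0.7], "jaw": 0.07}, {"pos": [0, 0, -0.7], "jaw": 0.07}, {"pos": [-0.6, -0.08, -0.4], "jaw": 0.07}, {"pos": [-0.8, -0.2, 0], "jaw": 0.07}, {"pos": [-0.8, -0.2, 0], "jaw": 0.07}, {"pos": [-0.8, -0.2, 0], "jaw": 0.07}]}}

```text
t: 32.35
eef_pos: [0.5668, 0.0218, 0.2127]
orientation: [0.707, 0.707, 0.001, 0.001]
wrist_force: [0.6, -0.7, 0.1]
width: 0.0703
finger_force: 0.0
```

{"api": "hand_motion", "payload": {"rows": [{"pos": [-0.8, -0.2, 0], "jaw": 0.07}, {"pos": [-0.8, -0.2, 0], "jaw": 0.07}, {"pos": [-0.8, -0.2, 0], "jaw": 0.07}, {"pos": [-0.8, -0.2, 0], "jaw": 0.07}, {"pos": [-0.8, -0.2, 0], "jaw": 0.07}, {"pos": [-0.8, -0.2, 0], "jaw": 0.07}, {"pos": [-0.8, -0.2, 0], "jaw": 0.07}, {"pos": [-0.8, -0.2, 0], "jaw": 0.07}, {"pos": [-0.6, -0.2, 0], "jaw": 0.07}, {"jaw": 0.07}, {"jaw": 0.07}]}}

```text
t: 33.45
eef_pos: [0.4768, -0.3273, 0.212]
orientation: [0.708, 0.706, 0.0, 0.0]
wrist_force: [0.2, 1.0, -0.8]
width: 0.0697
finger_force: 0.0
```

Run:
```python
from h import *
a=vision.read_camera('top'); b=vision.read_camera('side')
for c,n in((a,'top'),(b,'side')):
    im=c['pixels'].copy()
    im=cv2.resize(im,None,fx=4,fy=4,interpolation=cv2.INTER_CUBIC)
    dx,dy=(0,.0015) if n=='top' else (0,0)
    off=(-.0012,-.0012) if n=='top' else (.0012,.0012)
    for (x,y),r in(((.609,.296),.016),((.6015,.172),.026),((.480,.307),.022),((.4787,.170),.03)):
        cv2.polylines(im,[np.round(proj(c,circle(x+off[0],y+off[1],.09,r))*4+1.5).astype(int)],1,(0,0,255),1)
    c['o']=im
cv2.imwrite('pics/f.png',np.hstack([a['o'][135*4:280*4,125*4:280*4][:, :],cv2.copyMakeBorder(b['o'][110*4:200*4,255*4:390*4],0,220,0,0,cv2.BORDER_CONSTANT)])[:, :1160][:, :]) 
i=cv2.imread('pics/f.png'); cv2.imwrite('pics/f.png',cv2.resize(i,None,fx=.68,fy=.68,interpolation=cv2.INTER_AREA))
```

```text
(no output)
```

View pics/f.png

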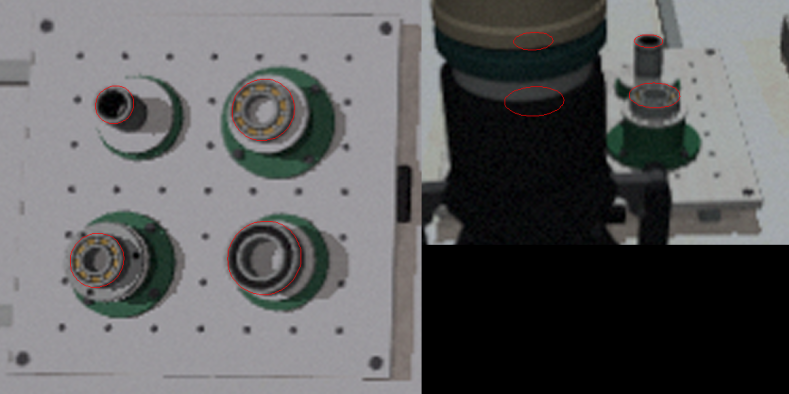

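In the top view, the red rings (drawn at each riser's centre, top-face height) coincide with the tops of all four bearings: (114,104), (262,110), (98,260) and (265,258). The side view agrees for the two that are not hidden. Handing in.

```bash
python3 -c "
from plant import job; print(job.finish_job())"
```

```text
the job is handed in; nothing more can be done
None
```

I placed all four bearings on their matching risers (bushing on 18, wheel bearing on 26, flanged on 36, open ball bearing on 45) and handed the job in at about 33.5 s; the last top view showed each centred to within about 1 mm, the gripper never touched the gear or nut as far as I could tell though I did not re-measure them, and no verdict was returned.

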